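Draw out the flux and solder trays

TASK

Set out for soldering: hook a fingertip behind the front lip of the tray that holds the white flux jar and gently draw that tray all the way out to its stop, then draw the tray with the round solder tin all the way out in the same way. Leave the tray with the square steel block shut. Do not pinch or lift anything, do not touch what lies in the trays, and leave the things round the rack where they are.

Things in the scene. Friction and masses are not known exactly. Their poses are not given: they have to be found in the camera images.
- tray_rack: low wooden rack, 130 (x) x 238 (y) x 50 mm high, fixed to the bench. Origin: underside, centre of the front edge, which faces the robot; rack +x runs to its back, +y to its left, z up. Three alike metal trays at rack y = +74, 0, -74 mm slide out along rack -x. A clear plastic cover (top 50 mm above the bench) spans rack x 58 to 130 mm; in front of it the trays are open above
- tray_left (a joint): travel of the left (+y of the rack) tray (122 long, 68 wide): 0 m = fully in, 0.080 m = drawn out to its stop, along rack -x. About 1.5 N friction plus 6 N per m/s damping, no spring; stays where it is left
- tray_left_lip (a point): front lip of the left (+y of the rack) tray: middle of the lip's rear face, at its top, 43 mm above the bench; moves with the tray. Lip 4 mm thick, its rolled top edge 6 mm thick (overhangs the rear face by 1 mm). Behind it, along rack +x, an empty finger well 50 mm long and 62 mm wide, floor 12 mm above the bench
- tray_left_pocket (a point): centre of the floor of the left (+y of the rack) tray's rear pocket (62 x 62 mm, with a black liner, behind a 3 mm cross wall), 12 mm above the bench; moves with the tray, 84 mm behind its lip point. Side and cross walls stand 28 mm above the bench
- tray_mid (a joint): travel of the middle tray (122 long, 68 wide): 0 m = fully in, 0.080 m = drawn out to its stop, along rack -x. About 1.5 N friction plus 6 N per m/s damping, no spring; stays where it is left
- tray_mid_lip (a point): front lip of the middle tray: middle of the lip's rear face, at its top, 43 mm above the bench; moves with the tray. Lip 4 mm thick, its rolled top edge 6 mm thick (overhangs the rear face by 1 mm). Behind it, along rack +x, an empty finger well 50 mm long and 62 mm wide, floor 12 mm above the bench
- tray_mid_pocket (a point): centre of the floor of the middle tray's rear pocket (62 x 62 mm, with a black liner, behind a 3 mm cross wall), 12 mm above the bench; moves with the tray, 84 mm behind its lip point. Side and cross walls stand 28 mm above the bench
- tray_right (a joint): travel of the right (-y of the rack) tray (122 long, 68 wide): 0 m = fully in, 0.080 m = drawn out to its stop, along rack -x. About 1.5 N friction plus 6 N per m/s damping, no spring; stays where it is left
- tray_right_lip (a point): front lip of the right (-y of the rack) tray: middle of the lip's rear face, at its top, 43 mm above the bench; moves with the tray. Lip 4 mm thick, its rolled top edge 6 mm thick (overhangs the rear face by 1 mm). Behind it, along rack +x, an empty finger well 50 mm long and 62 mm wide, floor 12 mm above the bench
- tray_right_pocket (a point): centre of the floor of the right (-y of the rack) tray's rear pocket (62 x 62 mm, with a black liner, behind a 3 mm cross wall), 12 mm above the bench; moves with the tray, 84 mm behind its lip point. Side and cross walls stand 28 mm above the bench
- flux_jar: flux jar: white round plastic screw jar, 48 mm diameter, 29 mm high, its lid wider than its body; origin at the centre of its underside, z up; stands loose in the rear pocket of one of the trays (which one varies), seen through the clear cover
- solder_tin: solder tin: cream-yellow round flat tin, 56 mm diameter, 28 mm high; origin at the centre of its underside, z up; stands loose in the rear pocket of one of the trays (which one varies), seen through the clear cover
- bench_block: bare grey square steel block, 56 x 56 x 12 mm; origin at the centre of its underside, z up; stands loose in the rear pocket of one of the trays (which one varies), seen through the clear cover
- pliers_blue: bystander: small pliers with blue handles, 41 x 134 x 11 mm, lying loose on the bench in front of the rack; origin centre of underside
- dropper_bottle: bystander: amber dropper bottle, 30 mm diameter, 93 mm high, standing left of the rack, fixed to the bench; origin centre of underside

How it is judged:
On the way, in this order (a step that is already met when the one before it is completed fails the run):
1. the flux jar's tray is drawn out to its stop, the solder tin's tray still shut (((horizontal distance between flux_jar and tray_left_pocket below 0.025 m and value of joint tray_left above 0.073 m) or (horizontal distance between flux_jar and tray_mid_pocket below 0.025 m and value of joint tray_mid above 0.073 m) or (horizontal distance between flux_jar and tray_right_pocket below 0.025 m and value of joint tray_right above 0.073 m)) and ((horizontal distance between solder_tin and tray_left_pocket below 0.025 m and value of joint tray_left below 0.012 m) or (horizontal distance between solder_tin and tray_mid_pocket below 0.025 m and value of joint tray_mid below 0.012 m) or (horizontal distance between solder_tin and tray_right_pocket below 0.025 m and value of joint tray_right below 0.012 m))), for 0.2 s.
2. the solder tin's tray is drawn out to its stop (((horizontal distance between solder_tin and tray_left_pocket below 0.025 m and value of joint tray_left above 0.073 m) or (horizontal distance between solder_tin and tray_mid_pocket below 0.025 m and value of joint tray_mid above 0.073 m) or (horizontal distance between solder_tin and tray_right_pocket below 0.025 m and value of joint tray_right above 0.073 m))), for 0.2 s.
At the end, for the whole second after the job is handed in: The trays holding the flux jar and the solder tin are both drawn out at least 73 of their 80 mm, the steel block's tray is within 12 mm of fully in, each thing still lies in its own tray's pocket, and the trays are at rest (((horizontal distance between flux_jar and tray_left_pocket below 0.025 m and value of joint tray_left above 0.073 m) or (horizontal distance between flux_jar and tray_mid_pocket below 0.025 m and value of joint tray_mid above 0.073 m) or (horizontal distance between flux_jar and tray_right_pocket below 0.025 m and value of joint tray_right above 0.073 m)) and ((horizontal distance between solder_tin and tray_left_pocket below 0.025 m and value of joint tray_left above 0.073 m) or (horizontal distance between solder_tin and tray_mid_pocket below 0.025 m and value of joint tray_mid above 0.073 m) or (horizontal distance between solder_tin and tray_right_pocket below 0.025 m and value of joint tray_right above 0.073 m)) and ((horizontal distance between bench_block and tray_left_pocket below 0.025 m and value of joint tray_left below 0.012 m) or (horizontal distance between bench_block and tray_mid_pocket below 0.025 m and value of joint tray_mid below 0.012 m) or (horizontal distance between bench_block and tray_right_pocket below 0.025 m and value of joint tray_right below 0.012 m)) and velocity of joint each of tray_left, tray_mid, tray_right below 0.01 m/s and z of each of flux_jar, solder_tin, bench_block in the frame of tray_rack below 0.02 m); the robot touches nothing.
It fails at once if the steel block's tray is drawn more than 20 mm ((horizontal distance between bench_block and tray_left_pocket below 0.025 m and value of joint tray_left above 0.02 m) or (horizontal distance between bench_block and tray_mid_pocket below 0.025 m and value of joint tray_mid above 0.02 m) or (horizontal distance between bench_block and tray_right_pocket below 0.025 m and value of joint tray_right above 0.02 m)).
It fails at once if a thing in a tray is touched by the robot or lifted (contact force between any of the fingers, the arm and flux_jar above 1 N or contact force between any of the fingers, the arm and solder_tin above 1 N or contact force between any of the fingers, the arm and bench_block above 1 N or z of any of flux_jar, solder_tin, bench_block in the frame of tray_rack above 0.03 m).
It fails at once if a tray is wrenched or driven hard (over 40 N between fingers and tray) (contact force between the fingers and tray_left above 40 N or contact force between the fingers and tray_mid above 40 N or contact force between the fingers and tray_right above 40 N).
It fails at once if a lip is pinched (the grasp point astride the lip with over 10 N on the tray) ((x of the grasp point in the frame of tray_left_lip between -0.009 and 0.005 m and y of the grasp point in the frame of tray_left_lip between -0.035 and 0.035 m and z of the grasp point in the frame of tray_left_lip below 0.016 m and contact force between the fingers and tray_left above 10 N) or (x of the grasp point in the frame of tray_mid_lip between -0.009 and 0.005 m and y of the grasp point in the frame of tray_mid_lip between -0.035 and 0.035 m and z of the grasp point in the frame of tray_mid_lip below 0.016 m and contact force between the fingers and tray_mid above 10 N) or (x of the grasp point in the frame of tray_right_lip between -0.009 and 0.005 m and y of the grasp point in the frame of tray_right_lip between -0.035 and 0.035 m and z of the grasp point in the frame of tray_right_lip below 0.016 m and contact force between the fingers and tray_right above 10 N)).
It fails at once if the pliers are moved more than 20 mm (distance of pliers_blue from where it was at the start of the episode above 0.02 m).
It also fails if it takes over 61 s, if anything falls off the work surface, if the arm or the gripper's body presses on something with over 40 N, if the wrist force passes 120 N, or if a joint passes its speed limit or range.

ROBOT

A 7-joint arm with a two-finger parallel gripper is mounted at the origin on a cart in front of the work surface, level with it; the furniture and walls round the work are solid. World frame = base frame: x ahead of the robot, y to its left, z up, the work surface at z = 0. Lengths are in m, angles in rad, forces in N, time in s.
With the tool pointing down it reaches from about 0.4 to 0.875 m from the base axis. Payload 19.3 kg.
Tool frame: the origin (TCP) lies at the very end of the fingers, on their centre line; the grasp point (between the pads) lies bot.grasp_offset behind it (bot.grasp_offset is the distance from the TCP to the grasp point, in m); z points along the fingers, y is the direction in which the jaws open and shut (so a half turn about z gives the same grasp; the last joint's range is limited). The gripper opens to 85 mm and grips with 20 to 120 N. Pads are 22 mm wide; open, the fingers measure 114 mm over their backs; the gripper's body (76 mm by 85 mm) begins 54 mm behind the grasp point. The pads swing forward as they close: fully open they stand 13 mm farther back than shut.
Start: joints at [-1.324, 0.521, -0.036, 1.599, 0.021, 1.021, -0.113], TCP at [0.195, 0.594, 0.231] pointing down, gripper open.
Joint ranges: [-2.91, 2.91], [-0.3, 2.13], [-1.5, 1.42], [0.17, 2.43], [-1.26, 4.41], [0.16, 1.93], [-2.52, 2.52]. Speed limits (rad/s): [1.89, 1.89, 2.39, 2.39, 3.01, 3.01, 3.01].

INTERFACE

Orientations are given as [roll, pitch, yaw] about the fixed x, y, z axes, in that order (R = Rz(yaw) Ry(pitch) Rx(roll)).
In Python, from workcell import bot gives the robot as it stands. The module is installed in compiled form; this text tells all that it offers.
- The arm moves only by the shell command python3 -m handwheel 'ROWS' [OPENING] [FORCE]. ROWS is JSON, a list of rows, each a list of 6 numbers: the shift along the tool's x, y, z as a fraction of full scale, then the turn, a rotation vector about the tool's x, y, z as a fraction of full scale. In form: [[x, y, z, rx, ry, rz], ...]. A call has 1 to 8 rows; each row shifts and turns the commanded pose from where the row before left it, along the tool's axes as they then stand; what a row does not reach is not made up. Full scale, the value 1, is 0.025 m for a shift and 360 degrees for a turn. A row lasts 1/8 s, in which the tool goes at most 62.5 mm and 10.7 degrees, less where a joint would pass 70% of its speed; a pose out of reach is approached as far as the arm can. A call with a number of a shift or a turn outside -1 to 1 is refused whole. A call with a gripper value outside its range is refused whole. OPENING is the closure, from -1 (fully open) to 1 (shut), set as the call begins (- or left out, the last holds). The fingers move at their own pace and stop on an object; FORCE is the grip in N (left out, the last holds). Time passes only in rows, so rows that do not move let the fingers close. It gives the time, the measured TCP pose, the force and the opening at its end, in the units of the state.
- bot.observe(): the state, without advancing time (a new reading comes with each control period).
- bot.grab_frame(name): name is "scene" or "top"; returns a dict with "pixels" (420x560x3 uint8, blue, green, red), "vertical_fov" (degrees; the focal length in pixels is half the picture's height over the tangent of half this angle, whatever the lens; pixels are square), "cx", "cy" (the principal point, pixels), "D" ([k1, k2, p1, p2, k3] as OpenCV has them; the pictures are not rectified), "R" (3x3) and "t" (3): a world point X has camera coordinates R X + t. Camera axes: x right, y down, z forward; pixel columns grow to the right and rows downward; lengths in m; the calibration is good to about 2 mm. A picture is of the moment at which its call begins. There is no depth.
- bot.job_done(): hands the job in, once; it reports no verdict.
Trained networks look in a picture, given as the dict that the camera call returned (one of the last four; its "shot" number tells which), for a name from the list of things; names that differ only in an ending like _2 or _b are one class to them, and where a whole thing is asked for, a point or a joint stands for the part that bears it (a point fixed in the world has none). Each returns a list of dicts, best first, with "score" (0 to 1); they miss things now and then, are a little off and sometimes report something else, mostly with a low value. They report only what shows in the picture. A call takes as long as a camera call.
- bot.trace(picture, thing): "region" (420x560 bool, what is visible of it) and "point" ([column, row] in pixels, amid what is visible of it).
The state is a dict: "clock": time; "qpos": joint angles; "qd": joint speeds; "joint_efforts": joint torques, N m; "position": TCP position; "tool_rot": TCP orientation; "force": force on the tool from outside, world axes, zero at the start; "moment": the same for the moment, N m; "grip_width": finger opening in m.
Only numpy, scipy, OpenCV 4.12 (cv2) and the standard library are available. Lean on these libraries where they do the work, as an engineer would, in place of code of your own. Each camera call takes 0.05 s, during which the arm holds its last target.

## Working session

There is one attempt and no reset: what is moved stays moved. The work goes in short steps, Python scripts to look and compute and a shell command to move; the robot and the scene stay as the last step left them, time stands still between calls to the robot, and variables do not carry over. Pictures are saved under pics/ and viewed, and the job is handed in when it is done.

```bash
mkdir -p pics; ls; python3 - <<'E'
from workcell import bot
import cv2,json
print(bot.observe(), bot.grasp_offset)
for n in("scene","top"):
    f=bot.grab_frame(n); cv2.imwrite(f"pics/{n}0.png",f["pixels"])
    print({k:v for k,v in f.items() if k!="pixels"})
E
```

```text
pics
{'clock': 0.0, 'qpos': array([-1.32421235,  0.52202032, -0.03630542,  1.59998173,  0.02123186,
        1.02108774, -0.11281704]), 'qd': array([ 0.00142998,  0.00100157, -0.00111853,  0.00019407,  0.00314746,
       -0.00021747, -0.00037361]), 'joint_efforts': array([-3.74873023e-03, -9.27076936e+01,  1.97830126e+00, -3.69947648e+01,
        1.77066569e-02,  7.86020304e-03,  2.31086062e-06]), 'position': array([0.19464946, 0.59357795, 0.23073146]), 'tool_rot': array([-3.14048708e+00,  1.16333315e-04,  2.82477886e+00]), 'force': array([ 0.44454581, -0.12250192, -0.33110665]), 'moment': array([ 0.01508825, -0.02566858,  0.02941375]), 'grip_width': 0.08491108042691209} 0.0187
{'vertical_fov': 43.56542024928368, 'cx': 277.2722266068981, 'cy': 217.06911552894516, 'D': array([-0.11226912,  0.        ,  0.        ,  0.        ,  0.        ]), 'R': array([[-0.85527187, -0.51815159,  0.00538054],
       [-0.22670343,  0.364824  , -0.90305537],
       [ 0.46595663, -0.77357764, -0.42949045]]), 't': array([0.5735946 , 0.07944373, 1.05247957]), 'shot': 1}
{'vertical_fov': 46.64347604222819, 'cx': 268.3314843288407, 'cy': 199.17459006323782, 'D': array([-0.15448135,  0.        ,  0.        ,  0.        ,  0.        ]), 'R': array([[ 4.46001865e-03, -9.99989759e-01, -7.67704091e-04],
       [-9.98822694e-01, -4.41772647e-03, -4.83084762e-02],
       [ 4.83045900e-02,  9.82256973e-04, -9.98832169e-01]]), 't': array([0.24947878, 0.51353595, 0.89440946]), 'shot': 2}
```

View pics/scene0.png

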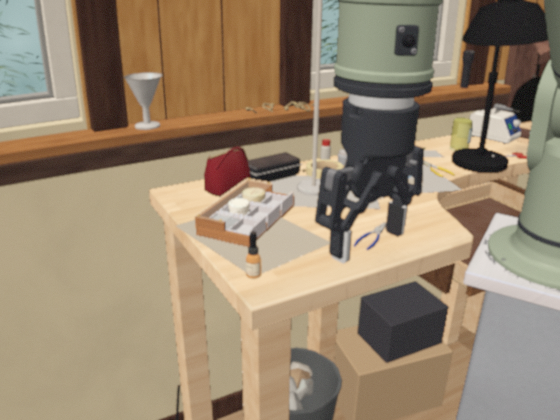

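View pics/top0.png

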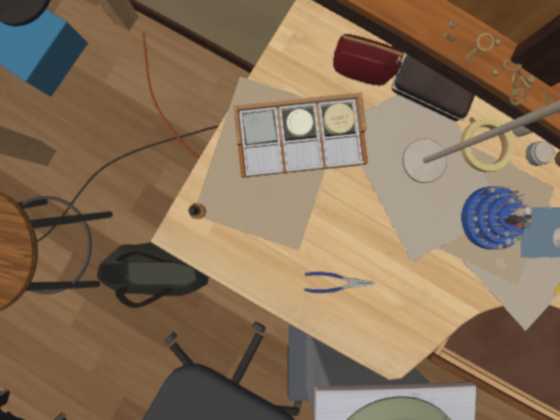

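```bash
cat > h.py <<'E'
import numpy as np,cv2
from workcell import bot
def K(f):
    h=f["pixels"].shape[0]; fl=h/2/np.tan(np.radians(f["vertical_fov"])/2)
    return np.array([[fl,0,f["cx"]],[0,fl,f["cy"]],[0,0,1.]])
def proj(f,X):
    X=np.atleast_2d(np.array(X,float)); return cv2.projectPoints(X,cv2.Rodrigues(f["R"])[0],f["t"],K(f),f["D"])[0][:,0]
def back(f,uv,z):
    uv=np.atleast_2d(np.array(uv,float)); n=cv2.undistortPoints(uv[:,None],K(f),f["D"])[:,0]
    d=np.c_[n,np.ones(len(n))]@f["R"]; C=-f["R"].T@f["t"]
    return C+d*((z-C[2])/d[:,2])[:,None]
E
python3 - <<'E'
from h import *
import pickle
f=bot.grab_frame("top"); s=bot.grab_frame("scene")
pickle.dump((f,s),open("f0.pkl","wb"))
print("TCP px",proj(f,bot.observe()["position"]))
for n,z in [("tray_rack",.05),("flux_jar",.041),("solder_tin",.040),("bench_block",.024),("pliers_blue",.005),("dropper_bottle",.09),("tray_left",.04),("tray_mid",.04),("tray_right",.04)]:
    for r in bot.trace(f,n)[:2]:
        p=r["point"]; print(n,round(r["score"],2),np.round(p,1),r["region"].sum(),np.round(back(f,p,z)[0],4))
        if n=="tray_rack":
            c=cv2.findContours(r["region"].astype(np.uint8),0,2)[0]; c=max(c,key=cv2.contourArea)
            print(cv2.boxPoints(cv2.minAreaRect(c)))
cr=f["pixels"][80:200,220:385]
cv2.imwrite("pics/top_z.png",cv2.resize(cr,(792,576),interpolation=cv2.INTER_CUBIC))
E
```

```text
TCP px [[ 37.82040558 404.03843648]]
tray_rack 0.91 [299.7 133.3] 9441 [0.6298 0.1957 0.05  ]
[[232.02406  103.484726]
 [362.6246    90.0898  ]
 [370.26807  164.61354 ]
 [239.66751  178.00847 ]]
flux_jar 0.24 [340.6 285.4] 475 [0.356  0.1208 0.041 ]
bench_block 0.55 [256.1 141.6] 3 [0.6186 0.2749 0.024 ]
pliers_blue 0.63 [340.2 284.2] 506 [0.3536 0.1162 0.005 ]
dropper_bottle 0.51 [199.5 212. ] 281 [0.4862 0.369  0.09  ]
tray_left 0.59 [263.  161.8] 1244 [0.5789 0.2617 0.04  ]
tray_mid 0.84 [301.3 152.9] 1265 [0.5956 0.1922 0.04  ]
tray_mid 0.66 [196.8 211.3] 228 [0.4886 0.3811 0.04  ]
tray_right 0.69 [345.3 151.9] 1194 [0.598  0.1118 0.04  ]
```

View pics/top_z.png

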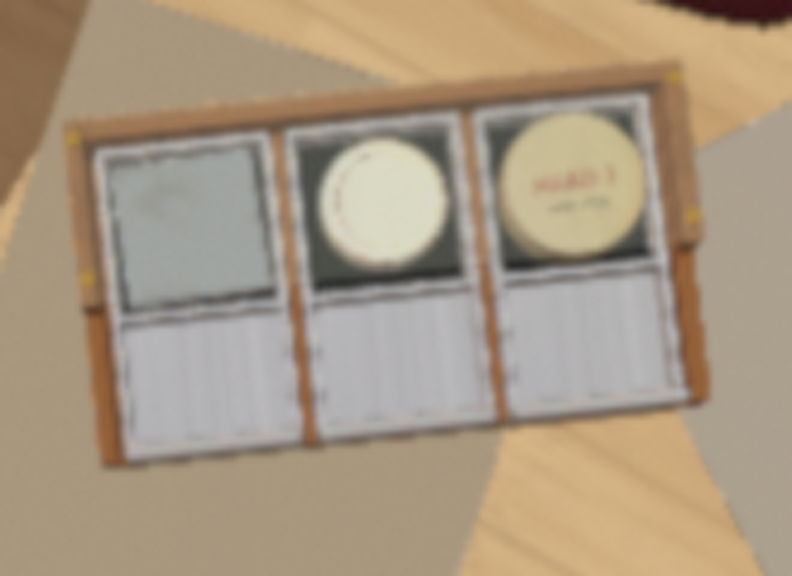

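```bash
cat > fit.py <<'E'
from h import *
import pickle
from scipy.optimize import least_squares
f,s=pickle.load(open("f0.pkl","rb"))
P=[((65,123),(130,119,50)),((683,62),(130,-119,50)),((82,308),(58,119,50)),((703,240),(58,-119,50))]
uv=np.array([[220+(a+.5)/4.8-.5,80+(b+.5)/4.8-.5] for (a,b),_ in P]); M=np.array([m for _,m in P])/1000
def T(p,M): 
    c,n=np.cos(p[2]),np.sin(p[2]); M=np.atleast_2d(M); return np.c_[p[0]+c*M[:,0]-n*M[:,1],p[1]+n*M[:,0]+c*M[:,1],M[:,2]]
r=least_squares(lambda p:(proj(f,T(p,M))-uv).ravel(),[.57,.2,0])
p=r.x
if __name__=="__main__":
    print(p,np.degrees(p[2]),r.fun.round(2))
    X=[(0,119,.0),(0,-119,0),(0,119,50),(0,-119,50)]
    for y in(74,0,-74): X+=[(0,y+34,43),(0,y-34,43),(4,y,43),(54,y+31,28),(54,y-31,28),(88,y,12)]
    q=proj(f,T(p,np.array(X)/1000))
    Z=(q-[220,80]+.5)*4.8-.5
    for x,z in zip(X,Z): print(x,z.round())
    im=cv2.resize(f["pixels"][80:200,220:385],(792,576),interpolation=cv2.INTER_CUBIC)
    for z in Z: cv2.circle(im,tuple(int(v) for v in z),3,(0,0,255),-1)
    cv2.imwrite("pics/fit.png",im)
    B=[(x,y,z) for x in(0,130) for y in(-119,119) for z in(0,50)]+[(4,y,43) for y in(74,0,-74)]
    im=s["pixels"].copy()
    im=cv2.resize(im[150:270,160:320],(800,600),interpolation=cv2.INTER_CUBIC)
    for z in (proj(s,T(p,np.array(B)/1000))-[160,150])*5: cv2.circle(im,tuple(int(v) for v in z),3,(0,0,255),-1)
    cv2.imwrite("pics/fits.png",im)
    for n,y in(("L",74),("M",0),("R",-74)): print(n,T(p,np.array([[4,y,43],[29,y,43],[-76,y,43]])/1000).round(4).tolist())
E
python3 fit.py
```

```text
[0.56549769 0.18495117 0.1119783 ] 6.415884066036408 [-0.78 -0.25  0.14 -0.73 -0.32  0.19  0.98  0.74]
(0, 119, 0.0) [104. 474.]
(0, -119, 0) [700. 411.]
(0, 119, 50) [ 96. 462.]
(0, -119, 50) [727. 395.]
(0, 108, 43) [127. 461.]
(0, 40, 43) [306. 441.]
(4, 74, 43) [215. 440.]
(54, 105, 28) [122. 324.]
(54, 43, 28) [282. 307.]
(88, 74, 12) [193. 237.]
(0, 34, 43) [322. 440.]
(0, -34, 43) [501. 421.]
(4, 0, 43) [411. 419.]
(54, 31, 28) [313. 304.]
(54, -31, 28) [473. 287.]
(88, 0, 12) [381. 217.]
(0, -40, 43) [517. 419.]
(0, -108, 43) [694. 400.]
(4, -74, 43) [605. 399.]
(54, -43, 28) [504. 284.]
(54, -105, 28) [662. 268.]
(88, -74, 12) [567. 198.]
L [[0.5612, 0.2589, 0.043], [0.586, 0.2617, 0.043], [0.4817, 0.25, 0.043]]
M [[0.5695, 0.1854, 0.043], [0.5943, 0.1882, 0.043], [0.49, 0.1765, 0.043]]
R [[0.5777, 0.1119, 0.043], [0.6026, 0.1147, 0.043], [0.4982, 0.1029, 0.043]]
```

```bash
sleep 0
```

```text
(no output)
```

View pics/fit.png

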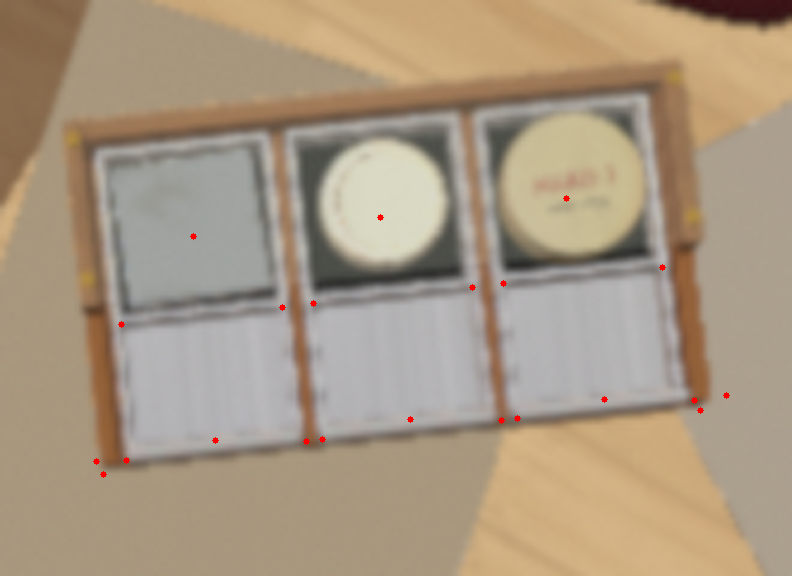

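View pics/fits.png

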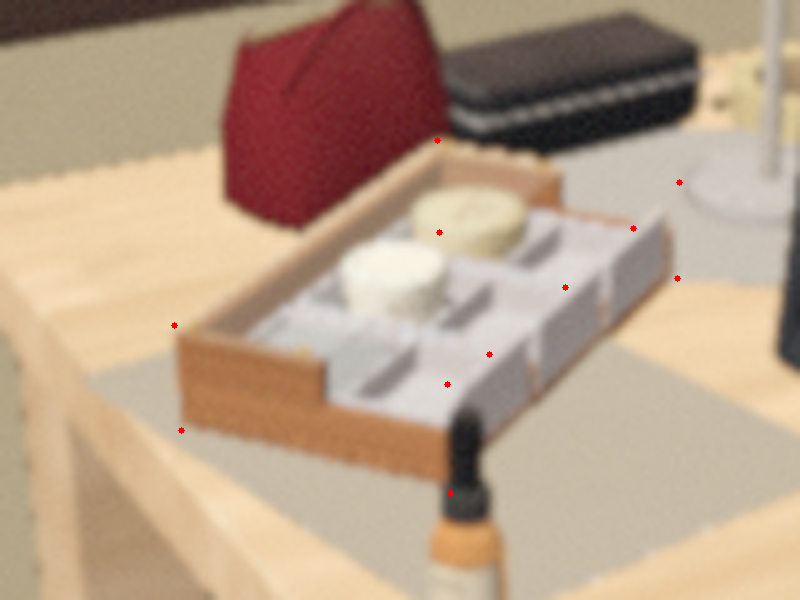

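```bash
python3 - <<'E'
from fit import *
for n in("dropper_bottle","tray_rack","tray_left","tray_mid","tray_right","flux_jar","solder_tin"):
  for f_,nm in((f,"top"),(s,"scene")):
    pass
q=proj(s,[(.488,.373,0),(.488,.373,.093)]);print(q)
q=proj(f,[(.488,.373,0),(.488,.373,.093)]);print(q)
im=s["pixels"]
cv2.imwrite("pics/sz.png",cv2.resize(im[170:290,190:310],(600,600),interpolation=cv2.INTER_CUBIC))
im=f["pixels"]
cv2.imwrite("pics/tz.png",cv2.resize(im[190:235,170:225],(660,540),interpolation=cv2.INTER_CUBIC))
E
```

```text
[[257.66061301 272.59339235]
 [257.08914179 228.61498412]]
[[204.15108988 212.11353497]
 [196.93148844 210.91850739]]
```

View pics/sz.png

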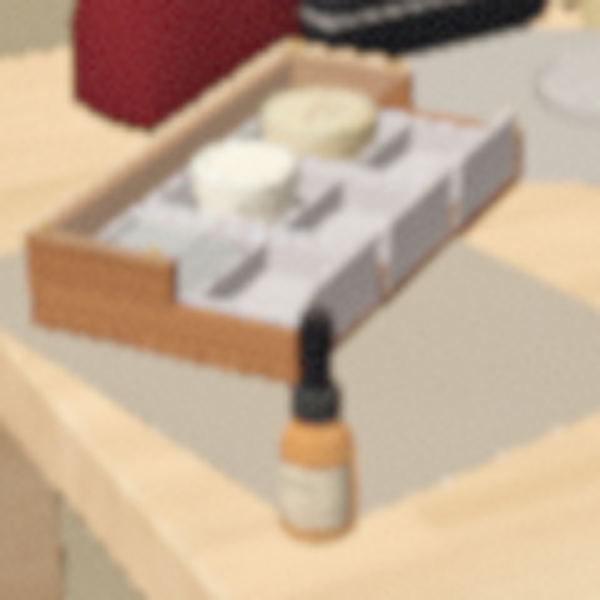

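View pics/tz.png

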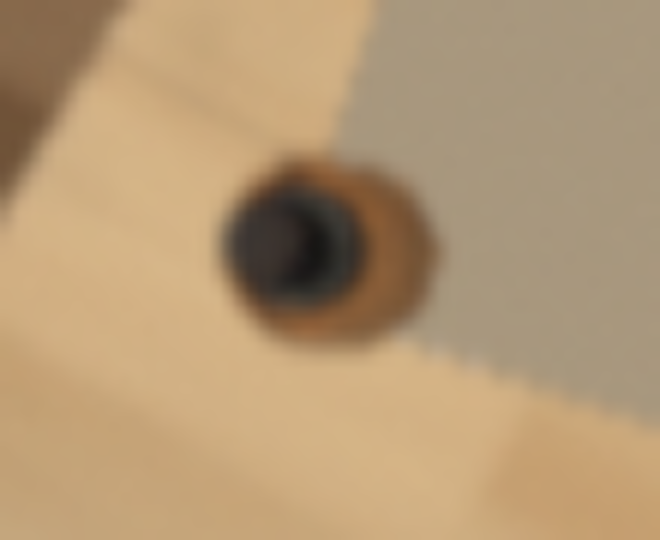

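```bash
python3 - <<'E'
from fit import *
def tri(a,b):  # a: scene px, b: top px
    na=cv2.undistortPoints(np.array([[a]],float),K(s),s["D"])[0,0]; nb=cv2.undistortPoints(np.array([[b]],float),K(f),f["D"])[0,0]
    X=cv2.triangulatePoints(np.c_[s["R"],s["t"]],np.c_[f["R"],f["t"]],na.reshape(2,1),nb.reshape(2,1)).ravel();X=X[:3]/X[3]
    print(X.round(4), (proj(s,X)-a).round(1),(proj(f,X)-b).round(1))
sc=lambda u,v:(190+(u+.5)/5-.5,170+(v+.5)/5-.5)
tp=lambda u,v:(220+(u+.5)/4.8-.5,80+(v+.5)/4.8-.5)
print("Rlip right top");tri(sc(515,108),tp(690,402))
print("Rlip left top");tri(sc(460,172),tp(505,422))
print("Mlip right top");tri(sc(448,178),tp(497,422))
print("Mlip left top");tri(sc(391,237),tp(315,445))
print("Llip right top");tri(sc(381,240),tp(303,445))
print("rear left top");tri(sc(28,238),tp(65,123))
print("rear right top");tri(sc(293,38),tp(683,62))
print("cover frontleft");tri(sc(176,262),tp(82,308))
print("cover front right");tri(sc(408,75),tp(703,240))
print("front left side bottom");tri(sc(298,382),tp(103,466))
print("bottle top");tri(sc(317,307),(192.9,210.8))
# jar & tin top
print("jar top");tri(sc(245,165),tp(385,200))
print("tin top");tri(sc(322,110),tp(573,183))
E
```

```text
Rlip right top
[0.5783 0.08   0.0428] [[0.7 0. ]] [[-0.4 -0.7]]
Rlip left top
[0.5692 0.1491 0.038 ] [[-0. -0.]] [[0. 0.]]
Mlip right top
[0.5711 0.1529 0.0359] [[0.8 0. ]] [[-0.5 -0.9]]
Mlip left top
[0.5604 0.2213 0.0368] [[0.1 0. ]] [[-0.  -0.1]]
Llip right top
[0.5612 0.2263 0.0372] [[0.5 0. ]] [[-0.3 -0.5]]
rear left top
[0.6821 0.3166 0.0444] [[-0.1 -0. ]] [[0.1 0.1]]
rear right top
[0.7056 0.0819 0.0529] [[-0.1 -0. ]] [[0.1 0.1]]
cover frontleft
[0.6101 0.309  0.0485] [[-0.2 -0. ]] [[0.1 0.2]]
cover front right
[0.6406 0.0748 0.0444] [[0.8 0.1]] [[-0.5 -0.9]]
front left side bottom
[0.5546 0.3031 0.0057] [[-0.2 -0. ]] [[0.1 0.2]]
bottle top
[0.4896 0.3811 0.091 ] [[0.9 0.1]] [[-0.5 -0.8]]
jar top
[0.6546 0.195  0.0386] [[0.2 0. ]] [[-0.1 -0.2]]
tin top
[0.6615 0.1226 0.0385] [[-0. -0.]] [[0. 0.]]
```

```bash
python3 -m handwheel '[[0,0,0,0,0,-0.0232],[0,0,0,0,0,-0.0232],[0,0,0,0,0,-0.0230],[-0.4,-0.5,0,0,0,0],[-0.77,-1,0,0,0,0],[-0.77,-1,0,0,0,0],[-0.77,-1,0,0,0,0],[-0.77,-1,0,0,0,0]]' 1 20
```

```text
clock: 1.65
position: [0.296, 0.4908, 0.2314]
tool_rot: [-3.142, 0.0, -3.028]
force: [-0.3, 0.6, -0.6]
grip_width: -0.0005
```

```bash
python3 -m handwheel '[[-0.77,-1,0,0,0,0],[-0.77,-1,0,0,0,0],[-0.77,-1,0,0,0,0],[-0.77,-1,0,0,0,0],[-0.77,-1,0,0,0,0],[-0.77,-1,0,0,0,0],[-0.77,-1,0,0,0,0],[-0.77,-1,0,0,0,0]]'
cat > fit2.py <<'E'
from fit import *
sc=lambda u,v:(190+(u+.5)/5-.5,170+(v+.5)/5-.5)
tp=lambda u,v:(220+(u+.5)/4.8-.5,80+(v+.5)/4.8-.5)
# lip front-top corners, rear corners, jar/tin not used
L=[((515,108),(690,402),(-1,-108,43)),((460,172),(505,422),(-1,-40,43)),((448,178),(497,422),(-1,-34,43)),((391,237),(315,445),(-1,34,43)),((381,240),(303,445),(-1,40,43)),
((28,238),(65,123),(130,119,50)),((293,38),(683,62),(130,-119,50)),((176,262),(82,308),(58,119,50)),((408,75),(703,240),(58,-119,50))]
M=np.array([l[2] for l in L])/1e3; S=np.array([sc(*l[0]) for l in L]); Tp=np.array([tp(*l[1]) for l in L])
for ws,wt in((1,1),(0,1),(1,0)):
    r=least_squares(lambda q:np.r_[ws*(proj(s,T(q,M))-S).ravel(),wt*(proj(f,T(q,M))-Tp).ravel()],p)
    print(ws,wt,r.x.round(4),np.degrees(r.x[2]).round(2),np.sqrt((r.fun**2).mean()).round(2))
    for n,y in(("L",74),("M",0),("R",-74)): print(n,T(r.x,np.array([[4,y,43],[26,y,43],[-76,y,43]])/1000).round(4).tolist())
E
python3 fit2.py
```

```text
clock: 2.65
position: [0.4722, 0.3103, 0.2315]
tool_rot: [-3.141, 0.0, -3.028]
force: [0.4, 0.8, 0.1]
grip_width: 0.0
1 1 [0.5654 0.1873 0.1114] 6.38 1.25
L [[0.5612, 0.2613, 0.043], [0.583, 0.2637, 0.043], [0.4817, 0.2524, 0.043]]
M [[0.5694, 0.1877, 0.043], [0.5913, 0.1902, 0.043], [0.4899, 0.1789, 0.043]]
R [[0.5776, 0.1142, 0.043], [0.5995, 0.1166, 0.043], [0.4981, 0.1053, 0.043]]
0 1 [0.5654 0.1865 0.1077] 6.17 0.5
L [[0.5614, 0.2605, 0.043], [0.5833, 0.2629, 0.043], [0.4819, 0.2519, 0.043]]
M [[0.5694, 0.187, 0.043], [0.5913, 0.1893, 0.043], [0.4899, 0.1784, 0.043]]
R [[0.5773, 0.1134, 0.043], [0.5992, 0.1157, 0.043], [0.4978, 0.1048, 0.043]]
1 0 [0.5624 0.193  0.1216] 6.97 0.89
L [[0.5574, 0.2669, 0.043], [0.5792, 0.2696, 0.043], [0.4779, 0.2572, 0.043]]
M [[0.5663, 0.1934, 0.043], [0.5882, 0.1961, 0.043], [0.4869, 0.1837, 0.043]]
R [[0.5753, 0.12, 0.043], [0.5971, 0.1227, 0.043], [0.4959, 0.1103, 0.043]]
```

```bash
python3 -m handwheel '[[-0.7,-0.88,0,0,0,0],[-0.7,-0.88,0,0,0,0],[-0.7,-0.88,0,0,0,0],[-0.7,-0.88,0,0,0,0],[-0.7,-0.88,0,0,0,0],[-0.7,-0.88,0,0,0,0],[0,0,0,0,0,0],[0,0,0,0,0,0]]'
```

```text
clock: 3.65
position: [0.5907, 0.1934, 0.2313]
tool_rot: [3.141, -0.0, -3.025]
force: [-0.1, 0.9, 0.3]
grip_width: -0.0001
```

```bash
python3 -m handwheel '[[0,-0.13,1,0,0,0],[0,0,1,0,0,0],[0,0,1,0,0,0],[0,0,1,0,0,0],[0,0,1,0,0,0],[0,0,1,0,0,0],[0,0,0.2,0,0,0],[0,0,0,0,0,0]]'
python3 - <<'E'
from h import *
o=bot.observe();print(o["position"],o["force"])
for n,(a,b,c,d) in {"scene":(150,270,180,340),"top":(70,220,200,400)}.items():
    g=bot.grab_frame(n); print(proj(g,o["position"])); im=cv2.resize(g["pixels"][a:b,c:d],None,fx=4,fy=4,interpolation=cv2.INTER_CUBIC)
    u=(proj(g,o["position"])[0]-[c,a])*4; cv2.circle(im,(int(u[0]),int(u[1])),4,(0,0,255),-1)
    cv2.imwrite(f"pics/{n}1.png",im)
E
```

```text
clock: 4.65
position: [0.5915, 0.1908, 0.0768]
tool_rot: [3.142, 0.0, -3.022]
force: [-0.0, -0.3, 0.0]
grip_width: 0.0003
[0.59145319 0.19081115 0.07680514] [-0.03627573 -0.25142511  0.01869536]
[[263.21091504 192.17013419]]
[[303.49872507 152.22205228]]
```

View pics/scene1.png

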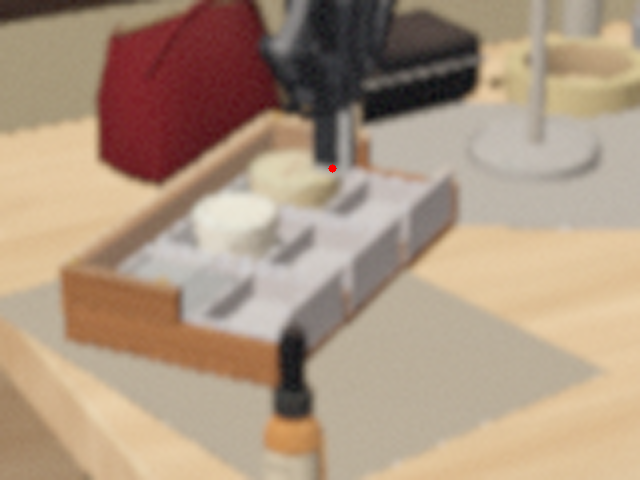

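View pics/top1.png

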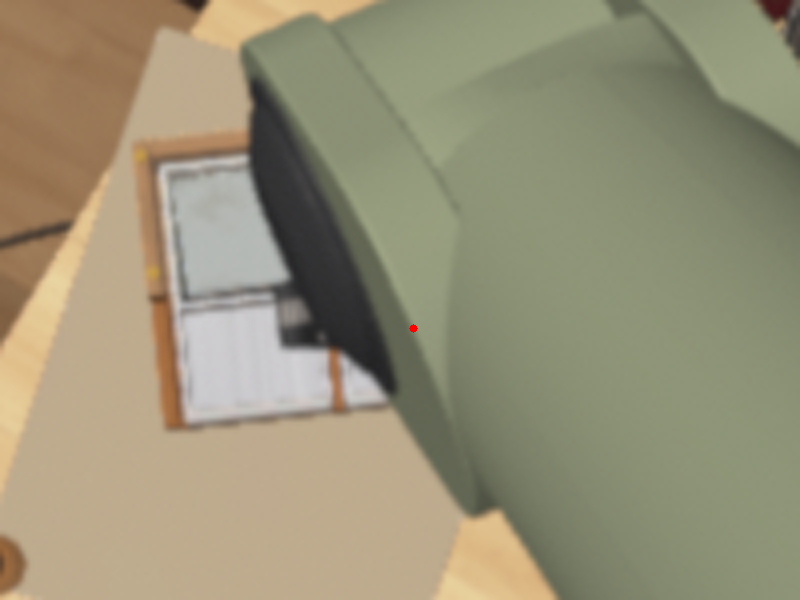

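```bash
python3 -m handwheel '[[0,0,0.5,0,0,0],[0,0,0.5,0,0,0],[0,0,0.4,0,0,0],[0,0,0.3,0,0,0],[0,0,0.2,0,0,0],[0,0,0.2,0,0,0],[0,0,0,0,0,0],[0,0,0,0,0,0]]'
```

```text
clock: 5.75
position: [0.5916, 0.1905, 0.024]
tool_rot: [3.142, 0.0, -3.022]
force: [0.6, -0.2, 0.4]
grip_width: -0.0004
```

```bash
python3 -m handwheel '[[0.1,0,0,0,0,0],[0.1,0,0,0,0,0],[0.1,0,0,0,0,0],[0.1,0,0,0,0,0],[0.1,0,0,0,0,0],[0,0,0,0,0,0]]'
```

```text
clock: 6.5
position: [0.5789, 0.189, 0.0238]
tool_rot: [-3.142, -0.0, -3.022]
force: [0.6, -0.7, 0.2]
grip_width: 0.0005
```

```bash
python3 -m handwheel '[[0.1,0,0,0,0,0],[0.1,0,0,0,0,0],[0.1,0,0,0,0,0],[0.1,0,0,0,0,0]]'
```

```text
clock: 7.0
position: [0.569, 0.1878, 0.0238]
tool_rot: [3.142, 0.0, -3.022]
force: [1.6, 0.3, -1.1]
grip_width: -0.0001
```

```bash
python3 -m handwheel '[[0.15,0,0,0,0,0],[0.15,0,0,0,0,0],[0.15,0,0,0,0,0],[0.15,0,0,0,0,0]]'; python3 - <<'E'
from h import *
o=bot.observe();print(o["position"],o["force"],o["moment"])
for n,(a,b,c,d) in {"scene":(150,270,180,340)}.items():
    g=bot.grab_frame(n); im=cv2.resize(g["pixels"][a:b,c:d],None,fx=4,fy=4,interpolation=cv2.INTER_CUBIC)
    cv2.imwrite(f"pics/{n}2.png",im)
E
```

```text
clock: 7.5
position: [0.554, 0.1861, 0.0238]
tool_rot: [3.142, 0.0, -3.022]
force: [2.3, 1.5, 0.0]
grip_width: 0.0
[0.55400378 0.18606281 0.02381808] [2.32004184 1.49642736 0.03865235] [ 0.26568549 -0.30520466 -0.02628243]
```

View pics/scene2.png

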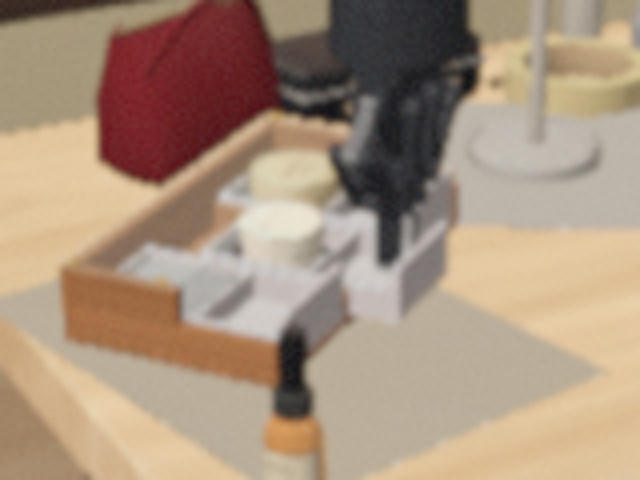

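```bash
python3 -m handwheel '[[0.2,0,0,0,0,0],[0.2,0,0,0,0,0],[0.2,0,0,0,0,0],[0.2,0,0,0,0,0],[0.2,0,0,0,0,0],[0.2,0,0,0,0,0],[0.15,0,0,0,0,0],[0.1,0,0,0,0,0]]'
```

```text
clock: 8.55
position: [0.5181, 0.1817, 0.0238]
tool_rot: [3.142, 0.0, -3.022]
force: [1.6, 1.5, 0.3]
grip_width: 0.0002
```

```bash
python3 -m handwheel '[[0.08,0,0,0,0,0],[0.08,0,0,0,0,0],[0.08,0,0,0,0,0],[0.08,0,0,0,0,0]]'
```

```text
clock: 9.05
position: [0.5103, 0.1807, 0.0238]
tool_rot: [-3.142, 0.0, -3.022]
force: [2.2, 1.1, -0.0]
grip_width: -0.0001
```

```bash
python3 -m handwheel '[[0.05,0,0,0,0,0],[0.05,0,0,0,0,0],[0.05,0,0,0,0,0]]'; python3 -m handwheel '[[0.05,0,0,0,0,0],[0.05,0,0,0,0,0]]'
```

```text
clock: 9.43
position: [0.5066, 0.1803, 0.0238]
tool_rot: [3.142, 0.0, -3.022]
force: [2.2, 1.5, 0.6]
grip_width: -0.0
clock: 9.68
position: [0.5041, 0.18, 0.0238]
tool_rot: [3.142, 0.0, -3.022]
force: [1.6, 0.4, 0.3]
grip_width: -0.0001
```

```bash
python3 -m handwheel '[[0.04,0,0,0,0,0],[0.04,0,0,0,0,0]]'
```

```text
clock: 9.93
position: [0.503, 0.1799, 0.024]
tool_rot: [3.141, 0.002, -3.023]
force: [8.2, 3.0, -3.7]
grip_width: 0.0002
```

```bash
python3 -m handwheel '[[0.03,0,0,0,0,0],[0,0,0,0,0,0],[0,0,0,0,0,0]]'; python3 -m handwheel '[[-0.1,0,0,0,0,0],[-0.2,0,0,0,0,0],[-0.2,0,0,0,0,0],[0,0,0,0,0,0],[0,0,-0.4,0,0,0],[0,0,-0.8,0,0,0],[0,0,-1,0,0,0],[0,0,-1,0,0,0]]'
```

```text
clock: 10.3
position: [0.5029, 0.1799, 0.024]
tool_rot: [3.141, 0.003, -3.023]
force: [10.5, 2.1, -5.0]
grip_width: -0.0003
clock: 11.3
position: [0.5137, 0.1811, 0.1052]
tool_rot: [3.142, 0.0, -3.022]
force: [-0.6, -0.7, -0.1]
grip_width: -0.0001
```

```bash
python3 -m handwheel '[[-0.39,-0.377,0,0,0,0],[-0.78,-0.754,0,0,0,0],[-0.78,-0.754,0,0,0,0],[-0.78,-0.754,0,0,0,0],[-0.39,-0.377,0,0,0,0],[0,0,0,0,0,0],[0,0,0,0,0,0]]'
python3 - <<'E'
from h import *
o=bot.observe();print(o["position"],o["force"])
for n,(a,b,c,d) in {"scene":(150,270,180,340),"top":(70,220,200,400)}.items():
    g=bot.grab_frame(n);im=cv2.resize(g["pixels"][a:b,c:d],None,fx=4,fy=4,interpolation=cv2.INTER_CUBIC)
    q=o["position"].copy(); q[2]=.024
    u=(proj(g,q)[0]-[c,a])*4; cv2.circle(im,(int(u[0]),int(u[1])),4,(0,0,255),-1)
    cv2.imwrite(f"pics/{n}3.png",im)
E
```

```text
clock: 12.18
position: [0.5995, 0.1163, 0.1037]
tool_rot: [3.141, -0.001, -3.022]
force: [-0.8, 0.3, -0.5]
grip_width: 0.0002
[0.59947393 0.11633724 0.10366654] [-0.78937444  0.28991259 -0.52201999]
```

View pics/scene3.png

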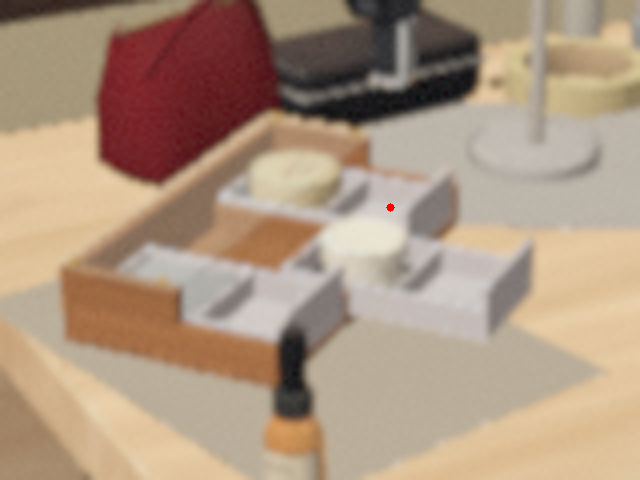

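View pics/top3.png

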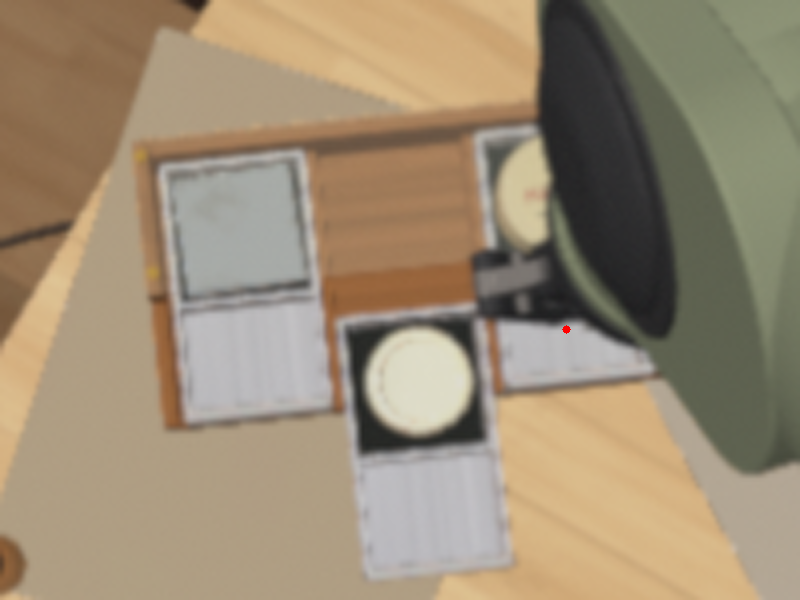

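```bash
python3 -m handwheel '[[0,-0.1,0.6,0,0,0],[0,0,0.8,0,0,0],[0,0,0.6,0,0,0],[0,0,0.5,0,0,0],[0,0,0.4,0,0,0],[0,0,0.3,0,0,0],[0,0,0,0,0,0],[0,0,0,0,0,0]]'
```

```text
clock: 13.28
position: [0.6008, 0.1132, 0.0242]
tool_rot: [3.142, 0.001, -3.022]
force: [0.0, 0.1, -0.6]
grip_width: 0.0001
```

```bash
python3 -m handwheel '[[0.1,0,0,0,0,0],[0.1,0,0,0,0,0],[0.1,0,0,0,0,0],[0.1,0,0,0,0,0],[0.1,0,0,0,0,0],[0.1,0,0,0,0,0],[0.1,0,0,0,0,0],[0.1,0,0,0,0,0]]'
```

```text
clock: 14.28
position: [0.5806, 0.1108, 0.0239]
tool_rot: [3.142, 0.0, -3.022]
force: [1.3, 0.4, -0.5]
grip_width: 0.0002
```

```bash
python3 -m handwheel '[[0.15,0,0,0,0,0],[0.2,0,0,0,0,0],[0.2,0,0,0,0,0],[0.2,0,0,0,0,0],[0.2,0,0,0,0,0],[0.2,0,0,0,0,0],[0.2,0,0,0,0,0],[0.2,0,0,0,0,0]]'
```

```text
clock: 15.28
position: [0.5418, 0.1061, 0.0238]
tool_rot: [-3.142, -0.0, -3.022]
force: [0.6, 1.9, 0.4]
grip_width: 0.0002
```

```bash
python3 -m handwheel '[[0.15,0,0,0,0,0],[0.15,0,0,0,0,0],[0.15,0,0,0,0,0],[0.1,0,0,0,0,0],[0.1,0,0,0,0,0],[0.08,0,0,0,0,0]]'
```

```text
clock: 16.02
position: [0.524, 0.1039, 0.0238]
tool_rot: [-3.142, 0.0, -3.022]
force: [1.7, 1.4, 0.3]
grip_width: -0.0001
```

```bash
python3 -m handwheel '[[0.07,0,0,0,0,0],[0.07,0,0,0,0,0],[0.07,0,0,0,0,0],[0.07,0,0,0,0,0],[0.06,0,0,0,0,0]]'
```

```text
clock: 16.65
position: [0.5155, 0.1029, 0.0238]
tool_rot: [-3.142, -0.0, -3.022]
force: [1.3, 1.4, 0.0]
grip_width: 0.0001
```

```bash
python3 -m handwheel '[[0.05,0,0,0,0,0],[0.05,0,0,0,0,0]]';python3 -m handwheel '[[0.04,0,0,0,0,0],[0.04,0,0,0,0,0]]'
```

```text
clock: 16.9
position: [0.5131, 0.1026, 0.0238]
tool_rot: [-3.142, 0.0, -3.022]
force: [1.2, 1.5, -0.5]
grip_width: 0.0002
clock: 17.15
position: [0.5118, 0.1025, 0.0239]
tool_rot: [3.141, 0.001, -3.022]
force: [7.4, 1.8, -3.2]
grip_width: 0.0001
```

Stop reached. I'll hold briefly, back off behind the lip, rise clear and look.

```bash
python3 -m handwheel '[[0.03,0,0,0,0,0],[0,0,0,0,0,0],[0,0,0,0,0,0]]'; python3 -m handwheel '[[-0.1,0,0,0,0,0],[-0.2,0,0,0,0,0],[-0.2,0,0,0,0,0],[0,0,0,0,0,0],[0,0,-0.4,0,0,0],[0,0,-0.8,0,0,0],[0,0,-1,0,0,0],[0,0,-1,0,0,0]]'; python3 -m handwheel '[[0,0,-1,0,0,0],[0,0,-1,0,0,0],[0,0,-1,0,0,0],[1,-1,-0.5,0,0,0],[1,-1,0,0,0,0],[1,-1,0,0,0,0],[0,-1,0,0,0,0],[0,-1,0,0,0,0]]'
```

```text
clock: 17.52
position: [0.5118, 0.1025, 0.024]
tool_rot: [3.141, 0.003, -3.022]
force: [9.7, 2.4, -5.8]
grip_width: 0.0002
clock: 18.52
position: [0.5226, 0.1037, 0.1052]
tool_rot: [-3.142, 0.0, -3.022]
force: [-0.5, -0.1, 0.3]
grip_width: -0.0004
clock: 19.52
position: [0.4629, -0.03, 0.1921]
tool_rot: [-3.142, 0.001, -3.022]
force: [0.3, -0.2, -0.3]
grip_width: -0.0001
```

```bash
python3 -m handwheel '[[0,-1,0,0,0,0],[0,-1,0,0,0,0],[0,-1,0,0,0,0],[0,-0.5,0,0,0,0],[0,0,0,0,0,0],[0,0,0,0,0,0]]'
python3 - <<'E'
from h import *
g=bot.grab_frame("scene"); cv2.imwrite("pics/scene4.png",g["pixels"])
g=bot.grab_frame("top"); cv2.imwrite("pics/top4.png",cv2.resize(g["pixels"],None,fx=1.4,fy=1.4,interpolation=cv2.INTER_CUBIC))
for n in("pliers_blue",):
    for r in bot.trace(g,n)[:2]: print(n,r["score"],r["point"])
E
```

```text
clock: 20.27
position: [0.4736, -0.1152, 0.1914]
tool_rot: [3.141, 0.0, -3.022]
force: [-0.7, -0.9, 0.7]
grip_width: -0.0004
```

View pics/scene4.png

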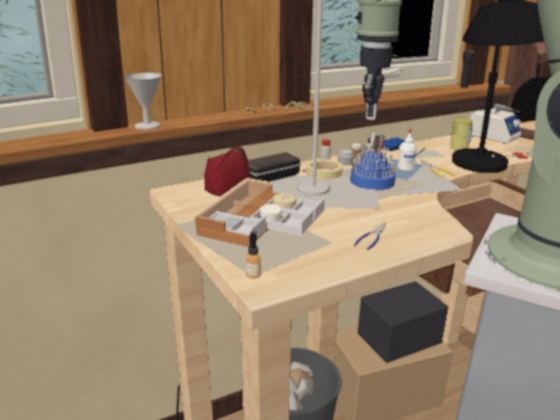

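View pics/top4.png

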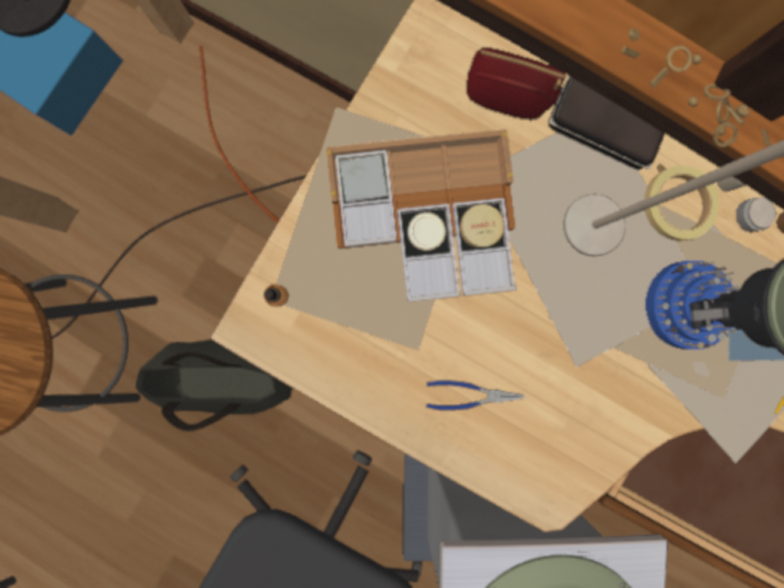

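```bash
python3 - <<'E'
from workcell import bot
o=bot.observe();print(o["force"],abs(o["qd"]).max(),o["clock"]); print(bot.job_done())
E
```

```text
[-0.00268241  0.44416431  0.88346231] 0.0018327553438493563 20.425
the job is handed in; nothing more can be done
None
```

The job is handed in at about 20.4 s: both trays are drawn out to their stops and the steel block's tray stayed shut. The flux jar was in the middle tray, the solder tin in the right and the steel block in the left. I drew the flux jar's tray first, then the tin's, with the closed fingertips hooked behind the lip. I then backed off, lifted clear and parked the arm.

- **Forces:** dragging took about 2 N. The wrist force rose to about 11–12 N at each stop, against the 40 N limit on a tray.
- **Final pictures:** the middle and right trays are out by the same amount, with the jar and tin still in their pockets. The left tray is fully in, and the pliers and dropper bottle look unmoved. The pliers' position was judged by eye, because the network gave nothing for them in the last picture.
- **At hand-in:** the force on the tool was within noise of zero (under 1 N) and the arm was still.
- **Checks that failed or disagreed:** at the start the network missed the jar and the tin in the top view; its only "flux jar" hit was on the pliers. I told the trays apart by eye. Fits from the two cameras differed by 3–6 mm on the rack position; I worked mainly from the top view. Both stops came within about 1–2 mm of where that fit put them.

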